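# Re-rack the pouring kit in reverse order

### The job

The next person pours from the other end, so move the four containers from the rack they stand on to the empty rack beside it, in the reverse order: the one nearest you goes to the far end, the second nearest to the second place from the far end, and so on until the farthest one stands nearest you. Set each one down upright in the middle of its own cork pad; do not drop any or tip one over.

Things in the scene. Friction and masses are not known exactly. Their poses are not given: they have to be found in the camera images.
- dropper_mid (a point): slim ink dropper bottle with a black pointed cap: body 25 mm across up to 50 mm, cap 20 mm across and tapering above that, 80 mm tall in all. Loose, upright, under 0.15 kg. This point is its centre, half-way up (40 mm above its underside); z is its upright axis; it is round, so its yaw means nothing.
- jar_mid (a point): tall wide jar of confetti with a white screw lid: 36 mm across (lid 39 mm), 82 mm tall. Loose, upright, under 0.15 kg. This point is its centre, half-way up (41 mm above its underside); z is its upright axis; it is round, so its yaw means nothing.
- vial_mid (a point): small clear glitter vial with a white ribbed screw cap: body 26 mm across (cap 27 mm), 44 mm tall. Loose, upright, under 0.15 kg. This point is its centre, half-way up (22 mm above its underside); z is its upright axis; it is round, so its yaw means nothing.
- tin_mid (a point): low, wide bare metal pigment tin with a screw lid: 46 mm across below (lid, the upper 12 mm, 48 mm), 34 mm tall. Loose, upright, under 0.15 kg. This point is its centre, half-way up (17 mm above its underside); z is its upright axis; it is round, so its yaw means nothing.
- coaster_dropper: the round cork pad, 54 mm across and 4 mm thick, fixed on the source rack, on which the dropper bottle stands at the start; it marks the place the dropper bottle came from (all four pads look alike). Origin: centre of its underside, 12 mm above the table.
- coaster_jar: the round cork pad, 54 mm across and 4 mm thick, fixed on the source rack, on which the jar stands at the start; it marks the place the jar came from (all four pads look alike). Origin: centre of its underside, 12 mm above the table.
- coaster_vial: the round cork pad, 54 mm across and 4 mm thick, fixed on the source rack, on which the vial stands at the start; it marks the place the vial came from (all four pads look alike). Origin: centre of its underside, 12 mm above the table.
- coaster_tin: the round cork pad, 54 mm across and 4 mm thick, fixed on the source rack, on which the tin stands at the start; it marks the place the tin came from (all four pads look alike). Origin: centre of its underside, 12 mm above the table.
- source_rack: the wooden rack, left or right, where the four containers stand at the start in any order. Fixed; a board 284 x 78 x 12 mm with 22 mm high end cheeks; origin: centre of its underside, on the table. Its x axis runs along the row, away from the robot (within 0.3 rad of straight ahead), y across. Pad centres at x = -99, -33, 33, 99 mm, y = 0; pad tops 16 mm above the table.
- target_rack: the like rack on the other side, empty at the start, where the containers go. Fixed; same board, origin and axes (x along the row, away from the robot). Its four round cork pads, 54 mm across, are centred at x = -99, -33, 33, 99 mm, y = 0, their tops 16 mm above the table; ribs 4 mm wide between them stand 2 mm above the pads.
Things that resemble listed ones, but are neither listed nor needed, are in the scene too. Leave any blue look-alike of the part that bears jar_mid alone.

How it is judged:
By the outcome, as a careful person would: the job done as asked, in the order asked, and still so for the second after the job is handed in, with the robot touching nothing.
It also fails if it takes over 115 s, if anything falls off the work surface, if the arm or the gripper's body presses on something with over 40 N, if the wrist force passes 120 N, or if a joint passes its speed limit or range.

### The arm

A 6-joint arm with a two-finger parallel gripper is mounted at the origin on a cart in front of the work surface, level with it; the furniture and walls round the work are solid. World frame = base frame: x ahead of the robot, y to its left, z up, the work surface at z = 0. Lengths are in m, angles in rad, forces in N, time in s.
With the tool pointing down it reaches from about 0.375 to 0.975 m from the base axis. Payload 3.8 kg.
Tool frame: the origin (TCP) lies on the centre line of the jaws, within the pads' length; the fingertips stand 17 mm ahead of it and the grasp point (between the pads) lies 2 mm behind it (bot.tip_extent is the distance from the TCP to the fingertips, in m); z points along the fingers, y is the line along which they close (so a half turn about z gives the same grasp; the last joint's range is limited). The gripper opens to 85 mm and grips with 20 to 120 N. Pads are 22 mm wide; open, the fingers measure 114 mm over their backs; the gripper's body (76 mm by 85 mm) begins 54 mm behind the grasp point. The pads swing forward as they close: fully open they stand 13 mm farther back than shut.
Start: joints at [1.273, 0.264, 1.604, -0, 1.274, -0.037], TCP at [0.174, 0.652, 0.248] pointing down, gripper open.
Joint ranges: [-2.63, 2.63], [-0.94, 2.18], [0.31, 2.57], [-1.31, 4.45], [0, 2.66], [-2.55, 2.55]. Speed limits (rad/s): [2.57, 2.57, 3.14, 3.14, 3.14, 3.14].

### API

Orientations are given as a rotation vector (axis times angle).
In Python, from workcell import readout, read_camera, finish_job, bot gives the robot as it stands.
- The arm moves only by the tool jog_arm, never from a script. Its argument "deltas" is one flat list of numbers, 7 for each row, row after row: the shift along the tool's x, y, z in m, then the turn, a rotation vector about the tool's x, y, z in degrees, then the gripper command: -1 is shut, 1 is fully open, values between are in proportion. A call has 1 to 8 rows; each row is the pose to reach, as a shift and turn from the pose commanded when the call began, along the tool's axes at that moment; what a row does not reach only later rows make up. A row lasts 1/10 s, in which the tool goes at most 50 mm and 8.59 degrees, less where a joint would pass 70% of its speed; a pose out of reach is approached as far as the arm can. A call with a gripper value outside its range is refused whole. The fingers move at their own pace and stop on an object; "squeeze" is the grip in N (left out, the last holds). Time passes only in rows, so rows that repeat a pose let the fingers close. It gives the time, the measured TCP pose, the force, the opening and the grip force at its end, in the units of the state.
- readout.read_state(): the state, without advancing time (a new reading comes with each control period).
- read_camera(name): name is "side" or "top"; returns a dict with "color" (420x560x3 uint8, blue, green, red), "fx", "fy", "cx", "cy" (pixels), "origin" and "attitude" of the camera in the world. Camera axes: x right, y down, z forward; pixel columns grow to the right and rows downward; lengths in m; the calibration is good to about 2 mm. A picture is of the moment at which its call begins. There is no depth.
- finish_job(): hands the job in; it is judged then, once.
The state is a dict: "time": time; "q": joint angles; "joint_vel": joint speeds; "joint_torque": joint torques, N m; "tool_pos": TCP position; "tcp_rot": TCP orientation; "wrist_force": force on the tool from outside, world axes, zero at the start; "torque": the same for the moment, N m; "width": opening from 0.0 (shut) to 1.0 (fully open); "grip_force": force on a finger pad.
Only numpy, scipy, OpenCV 4.12 (cv2) and the standard library are available. Lean on these libraries where they do the work, as an engineer would, in place of code of your own. Each camera call takes 0.05 s, during which the arm holds its last target. There are 200 camera calls.

## Working session

There is one attempt and no reset: what is moved stays moved. The work goes in short steps, Python scripts to look and compute and a tool call to move; the robot and the scene stay as the last step left them, time stands still between calls to the robot, and variables do not carry over. Pictures are saved under pics/ and viewed, at most 14 in all, crops included, and the job is handed in when it is done.

Besides the shell and the picture viewer there is one more tool, called after "Call:" in YAML: its name, and indented under it one key for each argument. jog_arm: Moves the arm, as the interface text tells. Its arguments: {"type":"object","properties":{"deltas":{"type":"array"},"squeeze":{"type":"number"}},"required":["deltas"]}

```bash
mkdir -p pics; ls; python3 - <<'E'
from workcell import readout, read_camera
import cv2
for n in("top","side"):
    c=read_camera(n); cv2.imwrite(f"pics/{n}0.png",c["color"]); print(n,{k:v for k,v in c.items() if k!="color"})
print(readout.read_state())
E
```

```text
pics
top {'fx': 406.9296817441404, 'fy': 406.9296817441404, 'cx': 284.80856925996153, 'cy': 216.27484353028012, 'origin': array([ 0.3635318 , -0.09091599,  1.04320158]), 'attitude': array([-2.16314551,  2.11318945, -0.22405642])}
side {'fx': 467.71266034984495, 'fy': 467.71266034984495, 'cx': 269.09522665216275, 'cy': 211.27482047971716, 'origin': array([ 0.1079766 , -0.7676346 ,  0.52199687]), 'attitude': array([-2.01427235,  0.56344582, -0.36658639])}
{'time': 0.1, 'q': array([ 1.27310591e+00,  2.64688581e-01,  1.60525963e+00,  4.33898245e-05,
        1.27367478e+00, -3.68974549e-02]), 'joint_vel': array([ 9.48262298e-05, -9.50562521e-04, -6.07940852e-03,  7.96810842e-04,
       -1.46855152e-03,  3.12363502e-04]), 'joint_torque': array([ 6.84081551e-04, -5.16703892e+01, -3.68592024e+01,  1.43956629e-05,
        6.33440810e-03, -5.96698123e-05]), 'tool_pos': array([0.17384947, 0.65157932, 0.24706723]), 'tcp_rot': array([-0.40846308, -3.11454193,  0.00313349]), 'wrist_force': array([ 0.38831632, -0.23959301, -0.25514438]), 'torque': array([ 0.00101237, -0.04491115,  0.00231251]), 'grip_force': 0.0, 'width': 1.0053329532533875}
```

View pics/top0.png

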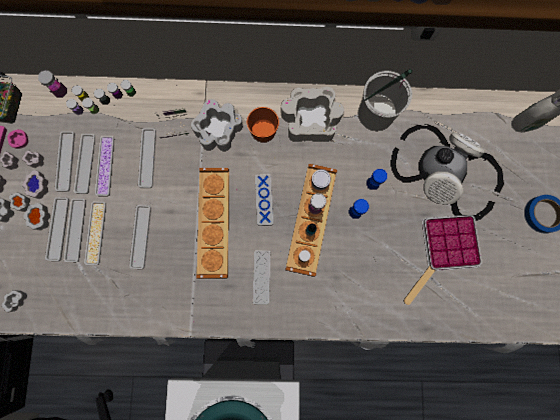

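View pics/side0.png

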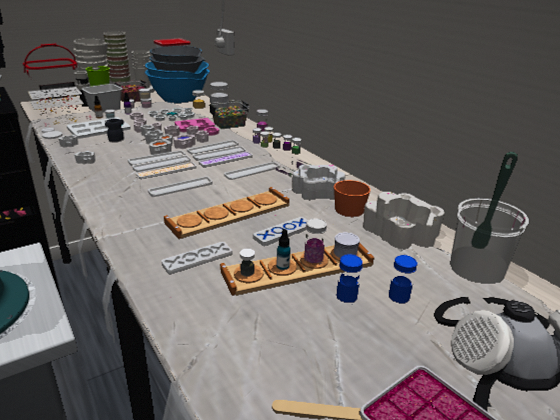

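The top view shows the target rack at about (212,222), empty. The source rack is at about (312,220) and holds, near to far, the vial (305,257), dropper (311,230), jar (317,203) and tin (320,178). Possible mix-ups for the jar are the blue look-alikes at (377,178) and (360,208), which stand off the rack. The grey spatulas and moulds aren't relevant. Next I measure and check the choice in a crop.

```bash
cat > h.py <<'E'
import numpy as np, cv2
from scipy.spatial.transform import Rotation as R
from workcell import readout, read_camera
def proj(c,P):
    p=R.from_rotvec(c["attitude"]).inv().apply(np.atleast_2d(P)-c["origin"])
    return np.c_[c["fx"]*p[:,0]/p[:,2]+c["cx"],c["fy"]*p[:,1]/p[:,2]+c["cy"]]
def ray(c,uv,z):
    uv=np.atleast_2d(uv).astype(float)
    d=np.c_[(uv[:,0]-c["cx"])/c["fx"],(uv[:,1]-c["cy"])/c["fy"],np.ones(len(uv))]
    d=R.from_rotvec(c["attitude"]).apply(d); o=c["origin"]
    return o+d*((z-o[2])/d[:,2])[:,None]
E
python3 - <<'E'
from h import *
c=read_camera("top"); im=c["color"]
hsv=cv2.cvtColor(im,cv2.COLOR_BGR2HSV)
m=cv2.inRange(hsv,(5,90,80),(25,255,255)); m[:155]=0;m[290:]=0;m[:,:190]=0;m[:,345:]=0
m2=cv2.morphologyEx(m,cv2.MORPH_CLOSE,np.ones((3,3)))
for ct in cv2.findContours(m2,cv2.RETR_EXTERNAL,cv2.CHAIN_APPROX_NONE)[0]:
    if cv2.contourArea(ct)<300: continue
    r=cv2.minAreaRect(ct); b=cv2.boxPoints(r); print(r, cv2.contourArea(ct))
    P=ray(c,b,0.014); print(P.round(4).tolist(), P.mean(0).round(4), [np.linalg.norm(P[i]-P[i-1]).round(4) for i in range(4)])
x0,y0,x1,y1=190,150,400,290
cv2.imwrite("pics/crop_top.png",cv2.resize(im[y0:y1,x0:x1],None,fx=3.8,fy=3.8,interpolation=cv2.INTER_CUBIC))
s=read_camera("side")["color"]
cv2.imwrite("pics/crop_side.png",cv2.resize(s[170:310,150:430],None,fx=2.8,fy=2.8,interpolation=cv2.INTER_CUBIC))
E
```

```text
((212.67010498046875, 223.01524353027344), (30.969276428222656, 110.65324401855469), 1.301952600479126) 3205.0
[[0.3914, 0.1009, 0.014], [0.6772, 0.1115, 0.014], [0.6777, 0.0308, 0.014], [0.3913, 0.0241, 0.014]] [0.5344 0.0668 0.014 ] [np.float64(0.0768), np.float64(0.2861), np.float64(0.0807), np.float64(0.2865)]
((311.3384704589844, 219.55967712402344), (30.590423583984375, 109.20622253417969), 12.200469017028809) 3122.0
[[0.4167, -0.1199, 0.014], [0.6978, -0.1751, 0.014], [0.6824, -0.2543, 0.014], [0.4023, -0.1953, 0.014]] [ 0.5498 -0.1861  0.014 ] [np.float64(0.0768), np.float64(0.2865), np.float64(0.0807), np.float64(0.2863)]
```

View pics/crop_top.png

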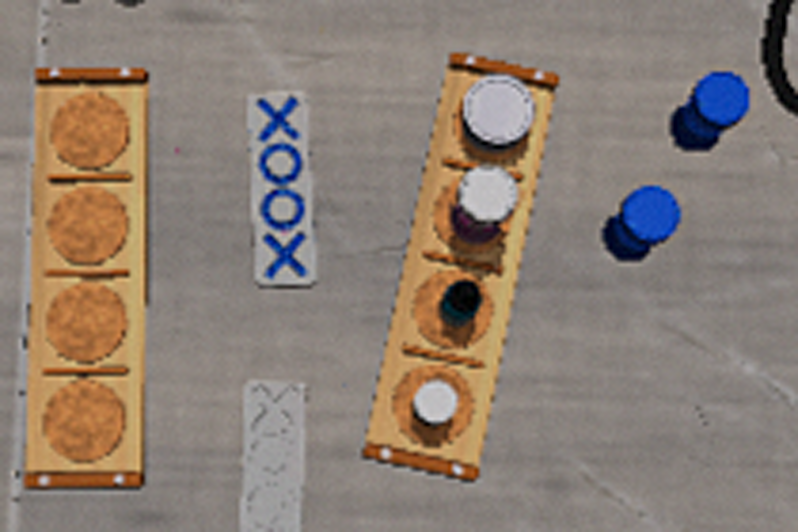

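View pics/crop_side.png

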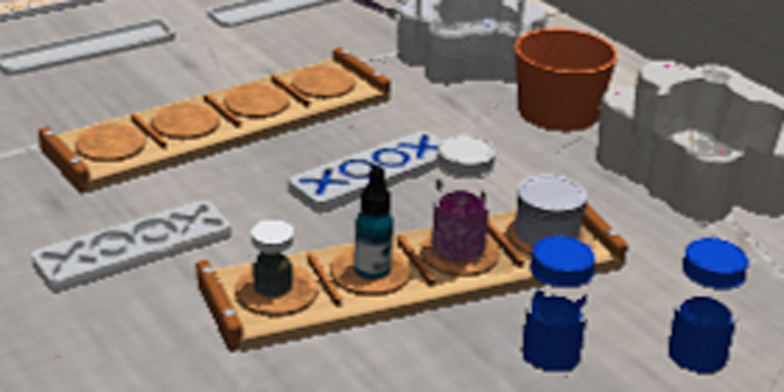

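The crops confirm the order from near to far: vial with small white cap (435,403 in the top crop), dropper with black cap (460,300), purple confetti jar with white lid (488,195), metal tin (497,112). The blue look-alikes stay off the rack, to the right. The target pads are empty. Now the lid tops and the target pads.

```bash
python3 - <<'E'
from h import *
c=read_camera("top"); im=c["color"]; hsv=cv2.cvtColor(im,cv2.COLOR_BGR2HSV)
# pads of target rack: reddish-darker than board
m=cv2.inRange(hsv,(5,90,60),(15,255,255)); m[:,:195]=0;m[:,232:]=0;m[:165]=0;m[280:]=0
m=cv2.morphologyEx(m,cv2.MORPH_OPEN,cv2.getStructuringElement(cv2.MORPH_ELLIPSE,(9,9)))
n,_,st,ce=cv2.connectedComponentsWithStats(m)
P=ray(c,ce[1:],.016); print(st[1:,2:].tolist()); print(P.round(4).tolist())
if n==5:
    print("gap",np.linalg.norm(np.diff(P,axis=0),axis=1).round(4)); d=P[0]-P[-1]; print("mean",P.mean(0).round(4),"ang",np.arctan2(d[1],d[0]))
# lids top view
w=cv2.inRange(hsv,(0,0,150),(180,80,255))
for name,(u,v),h in (("vial",(305,257),.06),("jar",(318,201),.098),("tin",(321,179),.05)):
    k=np.zeros_like(w); cv2.circle(k,(u,v),13,255,-1)
    n,l,st,ce=cv2.connectedComponentsWithStats(w&k); i=1+st[1:,4].argmax()
    ct=cv2.findContours((l==i).astype(np.uint8),0,cv2.CHAIN_APPROX_NONE)[0][0]
    (cu,cv_),r=cv2.minEnclosingCircle(ct)
    print(name,st[i].tolist(),ce[i].round(2),(cu,cv_,r),ray(c,ce[i],h).round(4),"diam",2*r*(c["origin"][2]-h)/c["fx"])
b=cv2.inRange(hsv,(0,0,0),(180,255,45)); k=np.zeros_like(b); cv2.circle(k,(311,229),9,255,-1)
n,l,st,ce=cv2.connectedComponentsWithStats(b&k); i=1+st[1:,4].argmax(); print("drop",st[i].tolist(),ce[i],ray(c,ce[i],.08).round(4))
# predicted pads on source rack from rectangle
a=np.arctan2(-.0574,.2805)
o=np.array([.5498,-.1861]);print("a",a)
for x in(-.099,-.033,.033,.099): print((o+x*np.array([np.cos(a),np.sin(a)])).round(4))
s=read_camera("side"); 
for nm,x in zip(("vial","drop","jar","tin"),(-.099,-.033,.033,.099)):
    q=o+x*np.array([np.cos(a),np.sin(a)]); z=dict(vial=.06,drop=.096,jar=.098,tin=.05)[nm]
    print(nm,"side top/pad",proj(s,[*q,z]).round(1),proj(s,[*q,.016]).round(1),"topcam",proj(c,[*q,z]).round(1))
E
```

```text
[[21, 21, 331], [21, 21, 339], [20, 22, 331], [21, 22, 339]]
[[0.6332, 0.0703, 0.016], [0.5671, 0.0681, 0.016], [0.5013, 0.0674, 0.016], [0.4353, 0.0654, 0.016]]
gap [0.0662 0.0658 0.066 ]
mean [0.5342 0.0678 0.016 ] ang 0.0248431632906973
vial [299, 250, 12, 11, 98] [304.32 255.07] (304.5, 255.0, 5.590270042419434) [[ 0.4505 -0.165   0.06  ]] diam 0.027013818657329873
jar [311, 194, 15, 14, 163] [318.13 200.48] (318.2171630859375, 200.4595947265625, 7.651331901550293) [[ 0.578  -0.1935  0.098 ]] diam 0.03554447509839031
tin [312, 170, 19, 18, 258] [320.68 178.19] (321.0, 178.0, 9.486932754516602) [[ 0.6469 -0.2049  0.05  ]] diam 0.04630990062086821
drop [306, 224, 11, 12, 90] [310.88888889 229.24444444] [[ 0.511  -0.1785  0.08  ]]
a -0.20184789018043645
[ 0.4528 -0.1663]
[ 0.5175 -0.1795]
[ 0.5821 -0.1927]
[ 0.6468 -0.2059]
vial side top/pad [[247.6 252.1]] [[247.6 272.4]] topcam [[304.9 254.1]]
drop side top/pad [[282.9 228.7]] [[281.3 265.6]] topcam [[312.  225.5]]
jar side top/pad [[316.5 222. ]] [[313.4 259.2]] topcam [[317.8 198.8]]
tin side top/pad [[345.8 238.3]] [[344.  253.1]] topcam [[321.1 178.2]]
```

Measurements agree: pad gaps are 66 mm, lid diameters are 27, 36 and 46 mm, and the containers sit near their pad centres. Order of moves: tin to the nearest pad, then jar, dropper and vial, with the jaws closing across the rack.

```bash
cat > g.py <<'E'
import sys
from h import *
# usage: g.py x y z yaw_deg(of tool y) -> delta in tool axes
x,y,z,yaw=map(float,sys.argv[1:5]); s=readout.read_state()
T=R.from_rotvec(s["tcp_rot"]); a=np.radians(yaw)
Y=np.array([np.cos(a),np.sin(a),0]); Z=np.array([0,0,-1.]); G=R.from_matrix(np.c_[np.cross(Y,Z),Y,Z])
print("t",round(s["time"],2),"pos",s["tool_pos"].round(4),"w",round(s["width"],3),"q",s["q"].round(2))
print("d",T.inv().apply(np.array([x,y,z])-s["tool_pos"]).round(4),"rot",np.degrees((T.inv()*G).as_rotvec()).round(2))
print("world x,y,z axes in tool:",T.inv().as_matrix().T.round(3).tolist())
E
python3 g.py .651 -.2055 .2 78.4
```

```text
t 0.3 pos [0.174  0.652  0.2478] w 1.006 q [ 1.27  0.26  1.6   0.    1.27 -0.04]
d [-0.682  -0.7055  0.0483] rot [-0.05 -0.   -3.34]
world x,y,z axes in tool: [[-0.966, 0.258, -0.0], [0.258, 0.966, -0.001], [0.0, -0.001, -1.0]]
```

Call:
jog_arm:
  deltas: [-0.682, -0.7055, 0.04, 0, 0, -3.3, 1, -0.682, -0.7055, 0.04, 0, 0, -3.3, 1, -0.682, -0.7055, 0.04, 0, 0, -3.3, 1, -0.682, -0.7055, 0.04, 0, 0, -3.3, 1, -0.682, -0.7055, 0.04, 0, 0, -3.3, 1, -0.682, -0.7055, 0.04, 0, 0, -3.3, 1, -0.682, -0.7055, 0.04, 0, 0, -3.3, 1, -0.682, -0.7055, 0.04, 0, 0, -3.3, 1]
  squeeze: 25

```text
time: 1.1
tool_pos: [0.3689, 0.3011, 0.2322]
tcp_rot: [0.318, 3.125, 0.001]
wrist_force: [1.0, 0.3, 0.2]
width: 1.001
grip_force: 0.0
```

```bash
python3 g.py .651 -.2055 .2 78.4
```

```text
t 1.1 pos [0.3689 0.3011 0.2322] w 1.001 q [ 0.63 -0.11  2.03 -0.    1.22 -0.74]
d [-0.3783 -0.4395  0.0322] rot [ 0.04  0.04 -0.01]
world x,y,z axes in tool: [[-0.98, 0.201, 0.001], [0.201, 0.98, 0.0], [-0.001, 0.001, -1.0]]
```

Call:
jog_arm:
  deltas: [-0.378, -0.4395, 0.032, 0, 0, 0, 1, -0.378, -0.4395, 0.032, 0, 0, 0, 1, -0.378, -0.4395, 0.032, 0, 0, 0, 1, -0.378, -0.4395, 0.032, 0, 0, 0, 1, -0.378, -0.4395, 0.032, 0, 0, 0, 1, -0.378, -0.4395, 0.032, 0, 0, 0, 1, -0.378, -0.4395, 0.032, 0, 0, 0, 1, -0.378, -0.4395, 0.032, 0, 0, 0, 1]

```text
time: 1.9
tool_pos: [0.563, -0.0483, 0.2101]
tcp_rot: [0.319, 3.125, 0.0]
wrist_force: [-0.2, 0.4, 0.1]
width: 1.003
grip_force: 0.0
```

```bash
python3 g.py .651 -.2055 .2 78.4
```

```text
t 1.9 pos [ 0.563  -0.0483  0.2101] w 1.003 q [-0.13  0.08  1.89  0.    1.17 -1.5 ]
d [-0.118  -0.1362  0.0101] rot [ 0.01  0.03 -0.07]
world x,y,z axes in tool: [[-0.979, 0.202, 0.001], [0.202, 0.979, 0.0], [-0.001, 0.0, -1.0]]
```

Call:
jog_arm:
  deltas: [-0.118, -0.136, 0.01, 0, 0, 0, 1, -0.118, -0.136, 0.01, 0, 0, 0, 1, -0.118, -0.136, 0.01, 0, 0, 0, 1, -0.118, -0.136, 0.01, 0, 0, 0, 1, -0.118, -0.136, 0.01, 0, 0, 0, 1, -0.118, -0.136, 0.01, 0, 0, 0, 1, -0.118, -0.136, 0.04, 0, 0, 0, 1, -0.118, -0.136, 0.06, 0, 0, 0, 1]

```text
time: 2.7
tool_pos: [0.6499, -0.2016, 0.1495]
tcp_rot: [0.317, 3.126, 0.001]
wrist_force: [-0.7, 0.3, 0.1]
width: 0.997
grip_force: 0.0
```

```bash
python3 g.py .651 -.2055 .044 78.4; python3 - <<'E'
from h import *
a=read_camera("side")["color"][150:330,180:460]; b=read_camera("top")["color"][110:290,200:480]
cv2.imwrite("pics/p1.png",cv2.resize(np.vstack([a,b]),None,fx=1.66,fy=1.66))
E
```

```text
t 2.7 pos [ 0.6499 -0.2016  0.1495] w 0.997 q [-0.34  0.35  1.69  0.    1.11 -1.71]
d [-0.0019 -0.0036  0.1055] rot [ 0.02 -0.    0.02]
world x,y,z axes in tool: [[-0.98, 0.201, 0.0], [0.201, 0.98, 0.0], [0.0, 0.0, -1.0]]
```

View pics/p1.png

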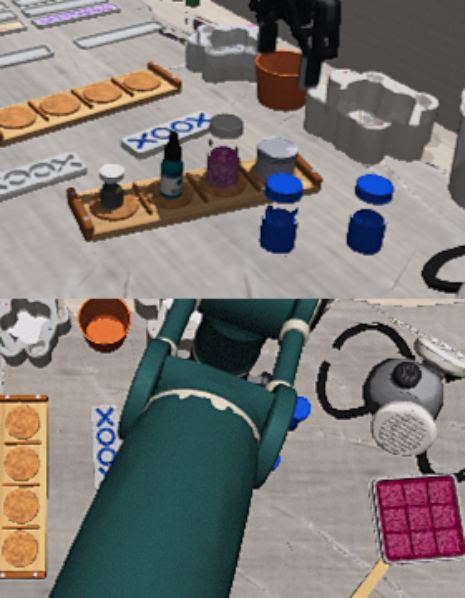

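The gripper is over the tin and nothing has moved. The side view has the fingers above the tin at about (290,50), clear of the jar and the blue look-alikes.

Call:
jog_arm:
  deltas: [-0.002, -0.0035, 0.03, 0, 0, 0, 1, -0.002, -0.0035, 0.05, 0, 0, 0, 1, -0.002, -0.0035, 0.07, 0, 0, 0, 1, -0.002, -0.0035, 0.085, 0, 0, 0, 1, -0.002, -0.0035, 0.1, 0, 0, 0, 1, -0.002, -0.0035, 0.108, 0, 0, 0, 1, -0.002, -0.0035, 0.108, 0, 0, 0, 1, -0.002, -0.0035, 0.108, 0, 0, 0, 1]

```text
time: 3.6
tool_pos: [0.6521, -0.2072, 0.0425]
tcp_rot: [0.319, 3.125, -0.0]
wrist_force: [-0.2, -0.0, 0.6]
width: 0.998
grip_force: 0.0
```

Call:
jog_arm:
  deltas: [0, 0, 0, 0, 0, 0, 0.3, 0, 0, 0, 0, 0, 0, 0.1, 0, 0, 0, 0, 0, 0, -0.2, 0, 0, 0, 0, 0, 0, -0.5, 0, 0, 0, 0, 0, 0, -1, 0, 0, 0, 0, 0, 0, -1, 0, 0, 0, 0, 0, 0, -1, 0, 0, 0, 0, 0, 0, -1]

```text
time: 4.4
tool_pos: [0.6524, -0.2074, 0.043]
tcp_rot: [0.319, 3.124, -0.001]
wrist_force: [-0.2, 0.5, 4.6]
width: 0.543
grip_force: 26.0
```

Call:
jog_arm:
  deltas: [0, 0, -0.01, 0, 0, 0, -1, 0, 0, -0.03, 0, 0, 0, -1, 0, 0, -0.06, 0, 0, 0, -1, 0, 0, -0.1, 0, 0, 0, -1, 0, 0, -0.13, 0, 0, 0, -1, 0, 0, -0.15, 0, 0, 0, -1, 0, 0, -0.15, 0, 0, 0, -1, 0, 0, -0.15, 0, 0, 0, -1]

```text
time: 5.2
tool_pos: [0.6514, -0.207, 0.1917]
tcp_rot: [-0.319, -3.125, 0.0]
wrist_force: [0.5, 0.6, -0.7]
width: 0.543
grip_force: 25.8
```

```bash
python3 g.py .4403 .0655 .19 91.4; python3 - <<'E'
from h import *
a=read_camera("side")["color"][120:330,150:450]
cv2.imwrite("pics/p2.png",cv2.resize(a,None,fx=2,fy=2))
E
```

```text
t 5.2 pos [ 0.6514 -0.207   0.1917] w 0.543 q [-0.34  0.32  1.64 -0.    1.18 -1.71]
d [0.2618 0.2243 0.0017] rot [ -0.    -0.   -13.04]
world x,y,z axes in tool: [[-0.979, 0.202, -0.0], [0.202, 0.979, 0.0], [0.0, -0.0, -1.0]]
```

View pics/p2.png

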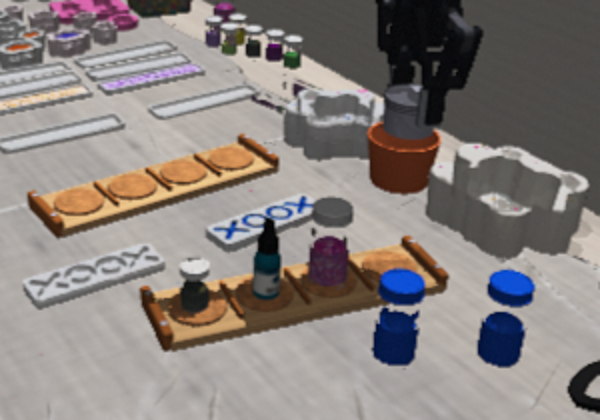

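The tin is held level at about (410,110), and its source pad (390,265) is now empty. On to the target's nearest pad.

Call:
jog_arm:
  deltas: [0.03, 0.026, 0, 0, 0, -2, -1, 0.065, 0.055, 0, 0, 0, -5, -1, 0.1, 0.085, 0, 0, 0, -8, -1, 0.135, 0.115, 0, 0, 0, -11, -1, 0.17, 0.145, 0, 0, 0, -13, -1, 0.205, 0.175, 0, 0, 0, -13, -1, 0.235, 0.2, 0, 0, 0, -13, -1, 0.262, 0.2245, 0, 0, 0, -13, -1]

```text
time: 6.05
tool_pos: [0.4372, 0.0667, 0.1894]
tcp_rot: [0.037, -3.137, 0.0]
wrist_force: [0.7, 0.0, 0.7]
width: 0.542
grip_force: 25.8
```

Call:
jog_arm:
  deltas: [0, 0, 0, 0, 0, 0, -1, 0, 0, 0, 0, 0, 0, -1, 0, 0, 0.04, 0, 0, 0, -1, 0, 0, 0.08, 0, 0, 0, -1, 0, 0, 0.11, 0, 0, 0, -1, 0, 0, 0.125, 0, 0, 0, -1, 0, 0, 0.125, 0, 0, 0, -1, 0, 0, 0.125, 0, 0, 0, -1]

```text
time: 6.85
tool_pos: [0.4406, 0.0649, 0.0665]
tcp_rot: [0.035, -3.14, 0.0]
wrist_force: [0.5, 0.1, 0.2]
width: 0.543
grip_force: 25.9
```

```bash
python3 g.py .4403 .0655 .043 91.4; python3 - <<'E'
from h import *
a=read_camera("side")["color"][120:330,130:430]
cv2.imwrite("pics/p3.png",cv2.resize(a,None,fx=2,fy=2))
E
```

```text
t 6.85 pos [0.4406 0.0649 0.0665] w 0.543 q [ 0.09  0.03  2.25 -0.    0.87 -1.5 ]
d [0.0002 0.0006 0.0235] rot [-0.02 -0.08 -0.11]
world x,y,z axes in tool: [[-1.0, -0.022, -0.001], [-0.022, 1.0, -0.0], [0.001, -0.0, -1.0]]
```

View pics/p3.png

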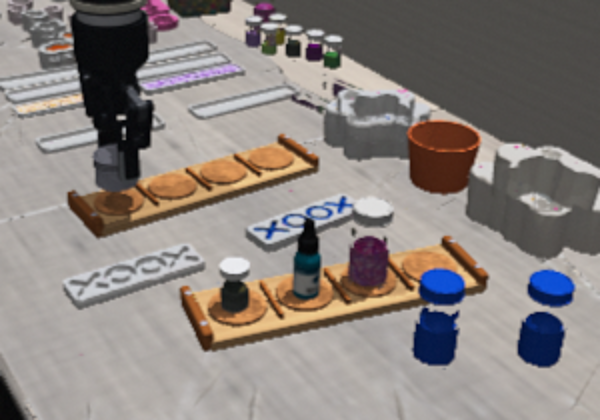

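The tin hangs over the nearest target pad, at about (118,165) with the pad at (120,203). Lowering it now.

Call:
jog_arm:
  deltas: [0, 0.0006, 0.006, 0, 0, 0, -1, 0, 0.0006, 0.012, 0, 0, 0, -1, 0, 0.0006, 0.016, 0, 0, 0, -1, 0, 0.0006, 0.019, 0, 0, 0, -1, 0, 0.0006, 0.021, 0, 0, 0, -1, 0, 0.0006, 0.0225, 0, 0, 0, -1, 0, 0.0006, 0.0225, 0, 0, 0, -1, 0, 0.0006, 0.0225, 0, 0, 0, -1]

```text
time: 7.7
tool_pos: [0.4404, 0.0663, 0.0445]
tcp_rot: [-0.037, 3.141, -0.0]
wrist_force: [-0.6, 0.5, 0.1]
width: 0.541
grip_force: 25.9
```

Call:
jog_arm:
  deltas: [0, -0.0005, 0.001, 0, 0, 0, -1, 0, -0.0005, 0.001, 0, 0, 0, -1, 0, -0.0005, 0.002, 0, 0, 0, -1, 0, -0.0005, 0.002, 0, 0, 0, -1, 0, -0.0005, 0.002, 0, 0, 0, -1]

```text
time: 8.2
tool_pos: [0.4406, 0.0658, 0.043]
tcp_rot: [-0.037, 3.141, -0.0]
wrist_force: [-2.3, 0.2, 5.6]
width: 0.542
grip_force: 26.2
```

Contact with the pad. Release and rise.

Call:
jog_arm:
  deltas: [0, 0, 0, 0, 0, 0, 0.2, 0, 0, 0, 0, 0, 0, 0.4, 0, 0, 0, 0, 0, 0, 0.6, 0, 0, 0, 0, 0, 0, 0.6, 0, 0, -0.03, 0, 0, 0, 0.6, 0, 0, -0.07, 0, 0, 0, 0.6, 0, 0, -0.11, 0, 0, 0, 0.6, 0, 0, -0.157, 0, 0, 0, 0.6]

```text
time: 9.0
tool_pos: [0.4392, 0.0657, 0.1998]
tcp_rot: [0.037, -3.139, 0.0]
wrist_force: [0.8, 0.5, 0.0]
width: 0.799
grip_force: 0.0
```

```bash
python3 g.py .5785 -.1932 .2 78.4; python3 - <<'E'
from h import *
c=read_camera("side"); o=[.4353,.0654]
print(proj(c,[[*o,.016],[*o,.05]]))
a=c["color"][170:260,140:260]; cv2.imwrite("pics/p4.png",cv2.resize(a,None,fx=4,fy=4))
E
```

```text
t 9.0 pos [0.4392 0.0657 0.1998] w 0.799 q [ 0.09 -0.15  2.13 -0.    1.16 -1.5 ]
d [-0.1331 -0.2621 -0.0004] rot [-0.03 -0.14 12.96]
world x,y,z axes in tool: [[-1.0, -0.024, -0.002], [-0.024, 1.0, -0.0], [0.002, -0.0, -1.0]]
[[187.37903352 219.79359566]
 [186.42312655 205.93243775]]
```

View pics/p4.png

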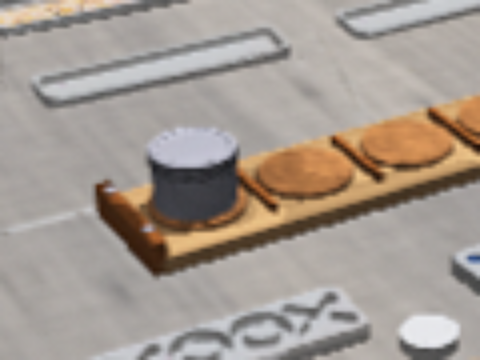

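The tin stands upright in the middle of its pad: lid at crop (192,148), which is pixel (188,207), within 3 mm of where it should be. Next, the jar.

Call:
jog_arm:
  deltas: [-0.02, -0.04, 0, 0, 0, 2, 0.6, -0.04, -0.08, 0, 0, 0, 5, 0.6, -0.06, -0.12, 0, 0, 0, 8, 0.6, -0.08, -0.16, 0, 0, 0, 11, 0.6, -0.1, -0.2, 0, 0, 0, 13, 0.6, -0.12, -0.235, 0, 0, 0, 13, 0.6, -0.133, -0.262, 0, 0, 0, 13, 0.6, -0.133, -0.262, 0, 0, 0, 13, 0.6]

```text
time: 9.85
tool_pos: [0.581, -0.1965, 0.1989]
tcp_rot: [0.323, 3.124, -0.002]
wrist_force: [-0.2, 0.1, 0.6]
width: 0.802
grip_force: 0.0
```

Call:
jog_arm:
  deltas: [0, 0, 0, 0, 0, 0, 0.6, 0, 0, 0.03, 0, 0, 0, 0.6, 0, 0, 0.04, 0, 0, 0, 0.6, 0, 0, 0.04, 0, 0, 0, 0.6]

```text
time: 10.25
tool_pos: [0.5771, -0.1911, 0.1568]
tcp_rot: [-0.316, -3.12, -0.003]
wrist_force: [0.6, 0.4, -0.3]
width: 0.799
grip_force: 0.0
```

```bash
python3 g.py .5785 -.1932 .058 78.4
```

```text
t 10.25 pos [ 0.5771 -0.1911  0.1568] w 0.799 q [-0.36  0.21  1.84  0.    1.09 -1.73]
d [-0.0023 -0.0019  0.0988] rot [ 0.06 -0.33  0.02]
world x,y,z axes in tool: [[-0.98, 0.201, -0.005], [0.201, 0.98, 0.002], [0.006, 0.001, -1.0]]
```

Call:
jog_arm:
  deltas: [-0.001, -0.001, 0.02, 0, -0.2, 0, 0.6, -0.001, -0.002, 0.04, 0, -0.2, 0, 0.6, -0.001, -0.002, 0.06, 0, -0.2, 0, 0.6, -0.001, -0.002, 0.08, 0, -0.2, 0, 0.6, -0.001, -0.002, 0.092, 0, -0.2, 0, 0.6, -0.001, -0.002, 0.099, 0, -0.2, 0, 0.6, -0.001, -0.002, 0.099, 0, -0.2, 0, 0.6, -0.001, -0.002, 0.099, 0, -0.2, 0, 0.6]

```text
time: 11.05
tool_pos: [0.5808, -0.1953, 0.0614]
tcp_rot: [0.318, 3.121, -0.001]
wrist_force: [0.8, 0.0, 0.7]
width: 0.8
grip_force: 0.0
```

Call:
jog_arm:
  deltas: [0, 0, 0, 0, 0, 0, 0.2, 0, 0, 0, 0, 0, 0, 0, 0, 0, 0, 0, 0, 0, -0.1, 0, 0, 0, 0, 0, 0, -0.3, 0, 0, 0, 0, 0, 0, -1, 0, 0, 0, 0, 0, 0, -1, 0, 0, 0, 0, 0, 0, -1, 0, 0, 0, 0, 0, 0, -1]

```text
time: 11.85
tool_pos: [0.5806, -0.1953, 0.0612]
tcp_rot: [0.318, 3.121, -0.001]
wrist_force: [-0.9, 0.3, 6.2]
width: 0.415
grip_force: 25.5
```

```bash
python3 g.py .5785 -.1932 .058 78.4;python3 - <<'E'
from h import *
c=read_camera("side")
a=c["color"][150:290,220:420]; cv2.imwrite("pics/p5.png",cv2.resize(a,None,fx=3,fy=3))
E
```

```text
t 11.85 pos [ 0.5806 -0.1953  0.0612] w 0.415 q [-0.37  0.32  1.9   0.    0.91 -1.73]
d [0.0025 0.0016 0.0032] rot [-0.01  0.25 -0.04]
world x,y,z axes in tool: [[-0.979, 0.202, 0.004], [0.202, 0.979, -0.001], [-0.004, -0.0, -1.0]]
```

View pics/p5.png

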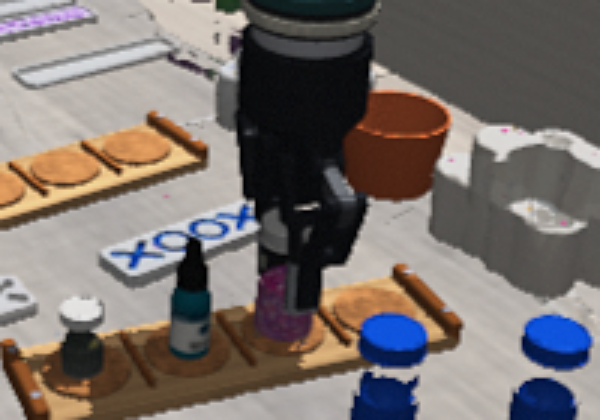

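The jar is gripped on its 36 mm body: opening 35 mm, in the crop at (285,300), upright. Lift and carry it to the second pad.

Call:
jog_arm:
  deltas: [0, 0, -0.01, 0, 0, 0, -1, 0, 0, -0.03, 0, 0, 0, -1, 0, 0, -0.06, 0, 0, 0, -1, 0, 0, -0.09, 0, 0, 0, -1, 0, 0, -0.115, 0, 0, 0, -1, 0, 0, -0.13, 0, 0, 0, -1, 0, 0, -0.13, 0, 0, 0, -1, 0, 0, -0.13, 0, 0, 0, -1]

```text
time: 12.7
tool_pos: [0.5792, -0.1949, 0.1897]
tcp_rot: [0.318, 3.123, -0.0]
wrist_force: [-1.4, 0.2, -0.9]
width: 0.412
grip_force: 25.2
```

```bash
python3 g.py .5035 .0674 .19 91.4
```

```text
t 12.7 pos [ 0.5792 -0.1949  0.1897] w 0.412 q [-0.37  0.19  1.81  0.    1.14 -1.73]
d [ 0.1271  0.2416 -0.0006] rot [-1.000e-02  1.500e-01 -1.304e+01]
world x,y,z axes in tool: [[-0.979, 0.202, 0.003], [0.202, 0.979, -0.0], [-0.003, 0.0, -1.0]]
```

Call:
jog_arm:
  deltas: [0.016, 0.03, 0, 0, 0.1, -2, -1, 0.034, 0.064, 0, 0, 0.1, -5, -1, 0.052, 0.1, 0, 0, 0.1, -8, -1, 0.07, 0.135, 0, 0, 0.1, -11, -1, 0.09, 0.17, 0, 0, 0.1, -13, -1, 0.107, 0.203, 0, 0, 0.1, -13, -1, 0.12, 0.228, 0, 0, 0.1, -13, -1, 0.127, 0.2415, 0, 0, 0.1, -13, -1]

```text
time: 13.5
tool_pos: [0.5018, 0.0689, 0.1877]
tcp_rot: [0.04, -3.139, 0.001]
wrist_force: [0.4, -0.5, -0.4]
width: 0.417
grip_force: 25.3
```

Call:
jog_arm:
  deltas: [0, 0, 0, 0, 0, 0, -1, 0, 0, 0.02, 0, 0, 0, -1, 0, 0, 0.05, 0, 0, 0, -1, 0, 0, 0.08, 0, 0, 0, -1, 0, 0, 0.1, 0, 0, 0, -1, 0, 0, 0.11, 0, 0, 0, -1, 0, 0, 0.11, 0, 0, 0, -1, 0, 0, 0.11, 0, 0, 0, -1]

```text
time: 14.3
tool_pos: [0.5049, 0.0665, 0.0804]
tcp_rot: [-0.036, 3.139, -0.001]
wrist_force: [0.6, -0.5, -1.2]
width: 0.413
grip_force: 25.3
```

```bash
python3 g.py .5035 .0674 .0612 91.4;python3 - <<'E'
from h import *
c=read_camera("side")
print(proj(c,[.5013,.0674,.016])) 
a=c["color"][130:270,150:350]; cv2.imwrite("pics/p6.png",cv2.resize(a,None,fx=3,fy=3))
E
```

```text
t 14.3 pos [0.5049 0.0665 0.0804] w 0.413 q [ 0.08  0.12  2.11 -0.    0.91 -1.51]
d [0.0015 0.0009 0.0192] rot [-0.04  0.13 -0.08]
world x,y,z axes in tool: [[-1.0, -0.023, 0.002], [-0.023, 1.0, -0.001], [-0.002, -0.001, -1.0]]
[[214.48576729 212.15787866]]
```

View pics/p6.png

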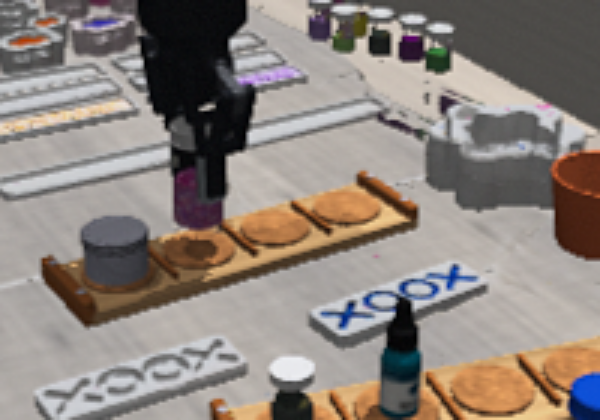

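The jar hangs over the second pad, jar bottom at crop (198,222) and pad at (200,248), and the tin is untouched. Lowering it.

Call:
jog_arm:
  deltas: [0.001, 0.0008, 0.006, 0, 0, 0, -1, 0.001, 0.0008, 0.011, 0, 0, 0, -1, 0.001, 0.0008, 0.015, 0, 0, 0, -1, 0.001, 0.0008, 0.0175, 0, 0, 0, -1, 0.001, 0.0008, 0.0185, 0, 0, 0, -1, 0.001, 0.0008, 0.0195, 0, 0, 0, -1, 0.001, 0.0008, 0.0195, 0, 0, 0, -1, 0.001, 0.0008, 0.0195, 0, 0, 0, -1]

```text
time: 15.15
tool_pos: [0.5031, 0.0679, 0.0612]
tcp_rot: [-0.037, 3.14, -0.001]
wrist_force: [-3.2, 0.3, 6.3]
width: 0.414
grip_force: 25.8
```

Contact at the expected height.

Call:
jog_arm:
  deltas: [0, 0, 0, 0, 0, 0, 0, 0, 0, 0, 0, 0, 0, 0.2, 0, 0, 0, 0, 0, 0, 0.4, 0, 0, 0, 0, 0, 0, 0.4, 0, 0, -0.03, 0, 0, 0, 0.4, 0, 0, -0.07, 0, 0, 0, 0.4, 0, 0, -0.11, 0, 0, 0, 0.4, 0, 0, -0.139, 0, 0, 0, 0.4]

```text
time: 15.95
tool_pos: [0.5039, 0.0679, 0.2023]
tcp_rot: [-0.037, 3.137, -0.001]
wrist_force: [1.0, 0.9, -0.3]
width: 0.698
grip_force: 0.0
```

```bash
python3 g.py .5155 -.179 .2 78.4; python3 - <<'E'
from h import *
c=read_camera("side")
print(proj(c,[[.5013,.0674,.098],[.5155,-.179,.096],[.5155,-.179,.016]]))
a=c["color"][140:290,150:350]; cv2.imwrite("pics/p7.png",cv2.resize(a,None,fx=4,fy=4))
E
```

```text
t 15.95 pos [0.5039 0.0679 0.2023] w 0.698 q [ 0.09 -0.02  2.01 -0.    1.15 -1.51]
d [-0.0057 -0.2472  0.0024] rot [ 0.    0.27 12.96]
world x,y,z axes in tool: [[-1.0, -0.024, 0.005], [-0.024, 1.0, -0.0], [-0.005, -0.0, -1.0]]
[[213.26219141 178.75672611]
 [281.82347508 228.88359546]
 [280.23591711 265.81051008]]
```

View pics/p7.png

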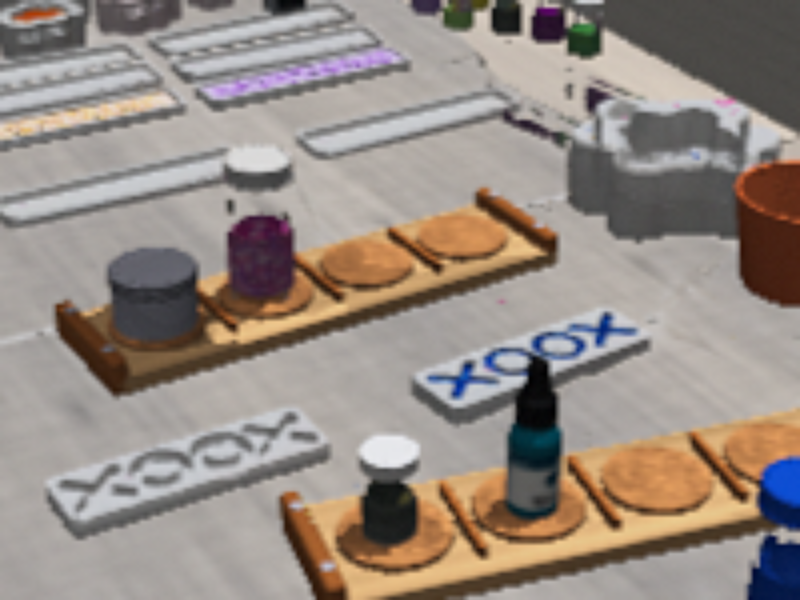

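The jar is upright in the middle of pad 2, lid at pixel (214,180) against (213,179) expected. The dropper's tip at pixel (285,230) puts it near (0.519, -0.182). Moving to it.

```bash
python3 g.py .5185 -.1815 .2 78.4
```

```text
t 16.0 pos [0.5067 0.0682 0.2073] w 0.705 q [ 0.09 -0.02  2.   -0.    1.15 -1.51]
d [-0.0057 -0.2499  0.0074] rot [ 0.08  0.7  12.96]
world x,y,z axes in tool: [[-1.0, -0.024, 0.012], [-0.024, 1.0, 0.0], [-0.012, 0.0, -1.0]]
```

Call:
jog_arm:
  deltas: [-0.001, -0.03, 0, 0, 0, 2, 0.4, -0.003, -0.07, 0, 0, 0, 5, 0.4, -0.005, -0.115, 0, 0, 0, 8, 0.4, -0.007, -0.16, 0, 0, 0, 11, 0.4, -0.008, -0.2, 0, 0, 0, 13, 0.4, -0.0095, -0.235, 0, 0, 0, 13, 0.4, -0.0095, -0.25, 0, 0, 0, 13, 0.4, -0.0095, -0.25, 0, 0, 0, 13, 0.4]

```text
time: 16.8
tool_pos: [0.5182, -0.1834, 0.1993]
tcp_rot: [0.323, 3.124, -0.0]
wrist_force: [0.0, 0.7, 0.0]
width: 0.7
grip_force: 0.0
```

Call:
jog_arm:
  deltas: [0, 0, 0, 0, 0, 0, 0.4, 0, 0, 0.02, 0, 0, 0, 0.4, 0, 0, 0.04, 0, 0, 0, 0.4, 0, 0, 0.04, 0, 0, 0, 0.4, 0, 0, 0.04, 0, 0, 0, 0.4]

```text
time: 17.3
tool_pos: [0.5182, -0.1803, 0.1595]
tcp_rot: [0.316, 3.125, 0.0]
wrist_force: [0.4, 0.6, 1.3]
width: 0.701
grip_force: 0.0
```

```bash
python3 g.py .5185 -.1815 .048 78.4
```

```text
t 17.3 pos [ 0.5182 -0.1803  0.1595] w 0.701 q [-0.38  0.1   1.97  0.    1.07 -1.75]
d [-0.0005 -0.0011  0.1115] rot [0.02 0.03 0.05]
world x,y,z axes in tool: [[-0.98, 0.2, 0.001], [0.2, 0.98, 0.0], [-0.0, 0.0, -1.0]]
```

Call:
jog_arm:
  deltas: [-0.0005, -0.001, 0.02, 0, 0, 0, 0.4, -0.0005, -0.001, 0.04, 0, 0, 0, 0.4, -0.0005, -0.001, 0.06, 0, 0, 0, 0.4, -0.0005, -0.001, 0.08, 0, 0, 0, 0.4, -0.0005, -0.001, 0.1, 0, 0, 0, 0.4, -0.0005, -0.001, 0.111, 0, 0, 0, 0.4, -0.0005, -0.001, 0.111, 0, 0, 0, 0.4, -0.0005, -0.001, 0.111, 0, 0, 0, 0.4]

```text
time: 18.1
tool_pos: [0.5198, -0.183, 0.0497]
tcp_rot: [0.318, 3.122, -0.001]
wrist_force: [-0.3, 0.2, 0.8]
width: 0.697
grip_force: 0.0
```

Call:
jog_arm:
  deltas: [0, 0, 0, 0, 0, 0, 0, 0, 0, 0, 0, 0, 0, -0.2, 0, 0, 0, 0, 0, 0, -0.3, 0, 0, 0, 0, 0, 0, -0.4, 0, 0, 0, 0, 0, 0, -0.6, 0, 0, 0, 0, 0, 0, -1, 0, 0, 0, 0, 0, 0, -1, 0, 0, 0, 0, 0, 0, -1]
  squeeze: 22

```text
time: 18.9
tool_pos: [0.5194, -0.1831, 0.0492]
tcp_rot: [0.318, 3.123, -0.001]
wrist_force: [-0.2, 0.8, 4.7]
width: 0.277
grip_force: 22.0
```

```bash
python3 g.py .5185 -.1815 .048 78.4;python3 - <<'E'
from h import *
c=read_camera("side")
a=c["color"][150:290,200:350]; cv2.imwrite("pics/p8.png",cv2.resize(a,None,fx=4,fy=4))
E
```

```text
t 18.9 pos [ 0.5194 -0.1831  0.0492] w 0.277 q [-0.38  0.24  2.04  0.    0.86 -1.75]
d [0.0012 0.0014 0.0012] rot [-0.02  0.15 -0.05]
world x,y,z axes in tool: [[-0.979, 0.202, 0.002], [0.202, 0.979, -0.001], [-0.003, -0.0, -1.0]]
```

View pics/p8.png

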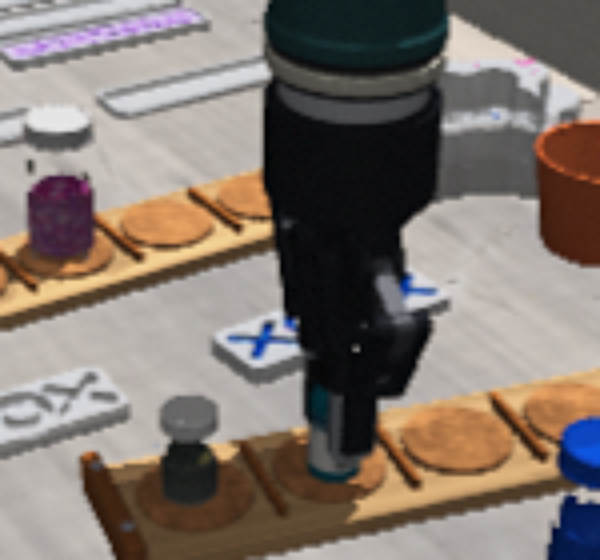

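The dropper is gripped on its body (opening 24 mm) and upright, in the crop at (335,430). Lift and carry.

Call:
jog_arm:
  deltas: [0, 0, -0.01, 0, 0, 0, -1, 0, 0, -0.03, 0, 0, 0, -1, 0, 0, -0.06, 0, 0, 0, -1, 0, 0, -0.09, 0, 0, 0, -1, 0, 0, -0.12, 0, 0, 0, -1, 0, 0, -0.14, 0, 0, 0, -1, 0, 0, -0.14, 0, 0, 0, -1, 0, 0, -0.14, 0, 0, 0, -1]

```text
time: 19.75
tool_pos: [0.5186, -0.1829, 0.1885]
tcp_rot: [0.318, 3.123, -0.001]
wrist_force: [-0.4, 0.7, -1.1]
width: 0.283
grip_force: 21.7
```

```bash
python3 g.py .5675 .0681 .19 91.4
```

```text
t 19.75 pos [ 0.5186 -0.1829  0.1885] w 0.283 q [-0.38  0.07  1.94  0.    1.13 -1.75]
d [ 0.0027  0.2557 -0.0016] rot [ -0.03   0.11 -13.04]
world x,y,z axes in tool: [[-0.979, 0.202, 0.002], [0.202, 0.979, -0.001], [-0.002, -0.0, -1.0]]
```

Call:
jog_arm:
  deltas: [0, 0.03, 0, 0, 0.1, -2, -1, 0, 0.065, 0, 0, 0.1, -5, -1, 0.001, 0.105, 0, 0, 0.1, -8, -1, 0.0015, 0.145, 0, 0, 0.1, -11, -1, 0.002, 0.185, 0, 0, 0.1, -13, -1, 0.0025, 0.22, 0, 0, 0.1, -13, -1, 0.0025, 0.245, 0, 0, 0.1, -13, -1, 0.0025, 0.2555, 0, 0, 0.1, -13, -1]

```text
time: 20.55
tool_pos: [0.5665, 0.0699, 0.186]
tcp_rot: [0.041, -3.137, 0.001]
wrist_force: [-0.2, -0.6, -1.1]
width: 0.274
grip_force: 21.8
```

Call:
jog_arm:
  deltas: [0, 0, 0, 0, 0, 0, -1, 0, 0, 0.02, 0, 0, 0, -1, 0, 0, 0.05, 0, 0, 0, -1, 0, 0, 0.08, 0, 0, 0, -1, 0, 0, 0.105, 0, 0, 0, -1, 0, 0, 0.118, 0, 0, 0, -1, 0, 0, 0.118, 0, 0, 0, -1, 0, 0, 0.118, 0, 0, 0, -1]

```text
time: 21.35
tool_pos: [0.5682, 0.0671, 0.071]
tcp_rot: [-0.036, 3.141, -0.001]
wrist_force: [0.0, -0.7, -0.3]
width: 0.281
grip_force: 21.8
```

```bash
python3 g.py .5675 .0681 .0492 91.4;python3 - <<'E'
from h import *
c=read_camera("side")
print(proj(c,[.5671,.0681,.016])) 
a=c["color"][130:270,180:330]; cv2.imwrite("pics/p9.png",cv2.resize(a,None,fx=4,fy=4))
E
```

```text
t 21.35 pos [0.5682 0.0671 0.071 ] w 0.281 q [ 0.07  0.24  1.98 -0.    0.91 -1.52]
d [0.0007 0.0011 0.0218] rot [-0.03  0.01 -0.09]
world x,y,z axes in tool: [[-1.0, -0.023, 0.0], [-0.023, 1.0, -0.001], [-0.0, -0.001, -1.0]]
[[240.1379013  205.23764249]]
```

View pics/p9.png

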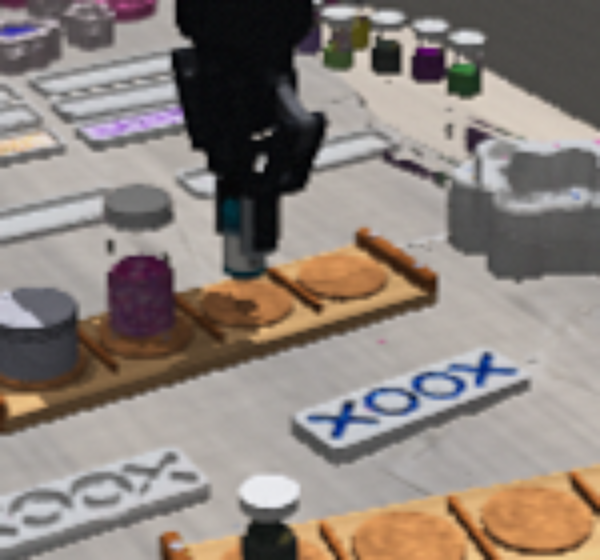

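The dropper hangs upright over pad 3, its foot at crop (245,268) and the pad at (246,303). Lowering it.

Call:
jog_arm:
  deltas: [0.0005, 0.001, 0.006, 0, 0, 0, -1, 0.0005, 0.001, 0.012, 0, 0, 0, -1, 0.0005, 0.001, 0.016, 0, 0, 0, -1, 0.0005, 0.001, 0.019, 0, 0, 0, -1, 0.0005, 0.001, 0.0205, 0, 0, 0, -1, 0.0005, 0.001, 0.0215, 0, 0, 0, -1, 0.0005, 0.001, 0.022, 0, 0, 0, -1, 0.0005, 0.001, 0.022, 0, 0, 0, -1]

```text
time: 22.2
tool_pos: [0.5672, 0.0688, 0.0492]
tcp_rot: [0.037, -3.141, 0.001]
wrist_force: [-2.6, 0.4, 6.0]
width: 0.282
grip_force: 22.2
```

Call:
jog_arm:
  deltas: [0, 0, 0, 0, 0, 0, -0.3, 0, 0, 0, 0, 0, 0, 0, 0, 0, 0, 0, 0, 0, 0.3, 0, 0, 0, 0, 0, 0, 0.3, 0, 0, -0.03, 0, 0, 0, 0.3, 0, 0, -0.07, 0, 0, 0, 0.3, 0, 0, -0.11, 0, 0, 0, 0.3, 0, 0, -0.14, 0, 0, 0, 0.3]

```text
time: 23.0
tool_pos: [0.5682, 0.0689, 0.1913]
tcp_rot: [-0.037, 3.139, -0.0]
wrist_force: [0.1, 0.2, 0.3]
width: 0.651
grip_force: 0.0
```

```bash
python3 g.py .452 -.166 .19 78.4; python3 - <<'E'
from h import *
c=read_camera("side")
a=c["color"][130:290,170:330]; cv2.imwrite("pics/p10.png",cv2.resize(a,None,fx=3.7,fy=3.7))
E
```

```text
t 23.0 pos [0.5682 0.0689 0.1913] w 0.651 q [ 0.08  0.11  1.89 -0.    1.14 -1.52]
d [ 0.1217 -0.2321  0.0011] rot [ 0.    0.15 12.96]
world x,y,z axes in tool: [[-1.0, -0.024, 0.003], [-0.024, 1.0, -0.0], [-0.003, -0.0, -1.0]]
```

View pics/p10.png

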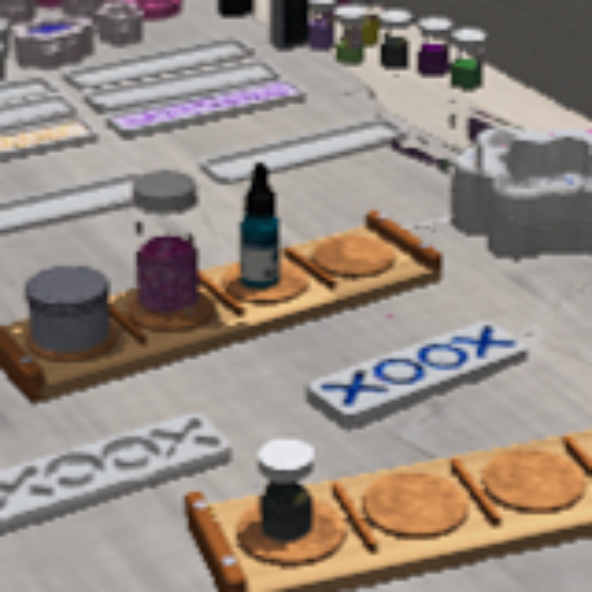

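The dropper is upright on pad 3 at crop (262,270), and the vial is the only one left, at (287,500). I have used all 14 views, so the last checks will be numeric.

Call:
jog_arm:
  deltas: [0.018, -0.034, 0, 0, 0, 2, 0.3, 0.036, -0.068, 0, 0, 0, 5, 0.3, 0.055, -0.105, 0, 0, 0, 8, 0.3, 0.074, -0.142, 0, 0, 0, 11, 0.3, 0.094, -0.18, 0, 0, 0, 13, 0.3, 0.112, -0.213, 0, 0, 0, 13, 0.3, 0.1215, -0.232, 0, 0, 0, 13, 0.3, 0.1215, -0.232, 0, 0, 0, 13, 0.3]

```text
time: 23.85
tool_pos: [0.4502, -0.168, 0.1885]
tcp_rot: [-0.324, -3.125, 0.002]
wrist_force: [0.3, -0.2, 0.2]
width: 0.651
grip_force: 0.0
```

Call:
jog_arm:
  deltas: [0, 0, 0, 0, 0, 0, 0.3, 0, 0, 0.03, 0, 0, 0, 0.3, 0, 0, 0.06, 0, 0, 0, 0.3, 0, 0, 0.08, 0, 0, 0, 0.3, 0, 0, 0.08, 0, 0, 0, 0.3, 0, 0, 0.08, 0, 0, 0, 0.3]

```text
time: 24.45
tool_pos: [0.4517, -0.1651, 0.1087]
tcp_rot: [-0.316, -3.125, -0.0]
wrist_force: [-0.9, -0.1, 0.2]
width: 0.646
grip_force: 0.0
```

```bash
python3 g.py .4515 -.166 .04 78.4
```

```text
t 24.45 pos [ 0.4517 -0.1651  0.1087] w 0.646 q [-0.4   0.03  2.15 -0.    0.96 -1.77]
d [-0.     -0.001   0.0687] rot [ 0.   -0.04  0.04]
world x,y,z axes in tool: [[-0.98, 0.2, -0.001], [0.2, 0.98, 0.0], [0.001, 0.0, -1.0]]
```

Call:
jog_arm:
  deltas: [0, -0.001, 0.015, 0, 0, 0, 0.3, 0, -0.001, 0.03, 0, 0, 0, 0.3, 0, -0.001, 0.045, 0, 0, 0, 0.3, 0, -0.001, 0.058, 0, 0, 0, 0.3, 0, -0.001, 0.065, 0, 0, 0, 0.3, 0, -0.001, 0.069, 0, 0, 0, 0.3, 0, -0.001, 0.069, 0, 0, 0, 0.3, 0, -0.001, 0.069, 0, 0, 0, 0.3]

```text
time: 25.25
tool_pos: [0.4517, -0.1672, 0.0402]
tcp_rot: [0.318, 3.125, -0.001]
wrist_force: [0.7, -0.2, -0.2]
width: 0.653
grip_force: 0.0
```

Call:
jog_arm:
  deltas: [0, 0, 0, 0, 0, 0, 0, 0, 0, 0, 0, 0, 0, -0.15, 0, 0, 0, 0, 0, 0, -0.25, 0, 0, 0, 0, 0, 0, -0.35, 0, 0, 0, 0, 0, 0, -0.6, 0, 0, 0, 0, 0, 0, -1, 0, 0, 0, 0, 0, 0, -1, 0, 0, 0, 0, 0, 0, -1]

```text
time: 26.05
tool_pos: [0.4512, -0.167, 0.0398]
tcp_rot: [0.319, 3.125, -0.001]
wrist_force: [0.6, 1.3, 1.4]
width: 0.297
grip_force: 21.5
```

Call:
jog_arm:
  deltas: [0, 0, -0.01, 0, 0, 0, -1, 0, 0, -0.03, 0, 0, 0, -1, 0, 0, -0.06, 0, 0, 0, -1, 0, 0, -0.09, 0, 0, 0, -1, 0, 0, -0.12, 0, 0, 0, -1, 0, 0, -0.15, 0, 0, 0, -1, 0, 0, -0.15, 0, 0, 0, -1, 0, 0, -0.15, 0, 0, 0, -1]

```text
time: 26.85
tool_pos: [0.4516, -0.1673, 0.191]
tcp_rot: [0.318, 3.123, -0.002]
wrist_force: [1.1, 0.8, -0.2]
width: 0.294
grip_force: 21.6
```

```bash
python3 g.py .633 .0703 .19 91.4
```

```text
t 26.85 pos [ 0.4516 -0.1673  0.191 ] w 0.294 q [-0.41 -0.06  2.07 -0.    1.13 -1.77]
d [-0.1297  0.2693  0.001 ] rot [ -0.08   0.13 -13.04]
world x,y,z axes in tool: [[-0.979, 0.202, 0.002], [0.202, 0.979, -0.002], [-0.002, -0.001, -1.0]]
```

The vial is held (opening 25 mm). Carry it to the far pad.

Call:
jog_arm:
  deltas: [-0.016, 0.033, 0, 0, 0, -2, -1, -0.034, 0.07, 0, 0, 0, -5, -1, -0.053, 0.11, 0, 0, 0, -8, -1, -0.073, 0.152, 0, 0, 0, -11, -1, -0.093, 0.193, 0, 0, 0, -13, -1, -0.111, 0.231, 0, 0, 0, -13, -1, -0.123, 0.256, 0, 0, 0, -13, -1, -0.13, 0.2695, 0, 0, 0, -13, -1]

```text
time: 27.65
tool_pos: [0.6327, 0.0728, 0.1873]
tcp_rot: [0.04, -3.138, 0.001]
wrist_force: [0.1, -0.0, -1.2]
width: 0.296
grip_force: 21.6
```

Call:
jog_arm:
  deltas: [0, 0, 0, 0, 0, 0, -1, 0, 0, 0.02, 0, 0, 0, -1, 0, 0, 0.05, 0, 0, 0, -1, 0, 0, 0.08, 0, 0, 0, -1, 0, 0, 0.105, 0, 0, 0, -1, 0, 0, 0.12, 0, 0, 0, -1, 0, 0, 0.125, 0, 0, 0, -1, 0, 0, 0.125, 0, 0, 0, -1]

```text
time: 28.45
tool_pos: [0.6322, 0.0699, 0.0642]
tcp_rot: [0.036, -3.14, 0.001]
wrist_force: [-0.8, 0.3, 0.1]
width: 0.299
grip_force: 21.6
```

```bash
python3 g.py .633 .0703 .0398 91.4
```

```text
t 28.45 pos [0.6322 0.0699 0.0642] w 0.299 q [ 0.07  0.36  1.84 -0.    0.94 -1.52]
d [-0.0009  0.0004  0.0243] rot [-0.04 -0.08 -0.09]
world x,y,z axes in tool: [[-1.0, -0.023, -0.001], [-0.023, 1.0, -0.001], [0.001, -0.001, -1.0]]
```

Call:
jog_arm:
  deltas: [-0.0007, 0.0004, 0.007, 0, 0, 0, -1, -0.0007, 0.0004, 0.014, 0, 0, 0, -1, -0.0007, 0.0004, 0.019, 0, 0, 0, -1, -0.0007, 0.0004, 0.022, 0, 0, 0, -1, -0.0007, 0.0004, 0.023, 0, 0, 0, -1, -0.0007, 0.0004, 0.024, 0, 0, 0, -1, -0.0007, 0.0004, 0.0245, 0, 0, 0, -1, -0.0007, 0.0004, 0.0245, 0, 0, 0, -1]

```text
time: 29.25
tool_pos: [0.6336, 0.0712, 0.0402]
tcp_rot: [-0.037, 3.141, -0.001]
wrist_force: [0.3, 0.2, -0.2]
width: 0.296
grip_force: 21.6
```

No contact yet, so I go down a little more.

Call:
jog_arm:
  deltas: [0, 0, 0.001, 0, 0, 0, -1, 0, 0, 0.001, 0, 0, 0, -1, 0, 0, 0.0015, 0, 0, 0, -1, 0, 0, 0.0015, 0, 0, 0, -1, 0, 0, 0.0015, 0, 0, 0, -1]

```text
time: 29.75
tool_pos: [0.634, 0.0712, 0.0397]
tcp_rot: [-0.037, 3.14, -0.0]
wrist_force: [-2.3, 0.4, 6.5]
width: 0.299
grip_force: 21.3
```

Contact. Release, rise, and back off to the side so the cameras can see.

Call:
jog_arm:
  deltas: [0, 0, 0, 0, 0, 0, -0.3, 0, 0, 0, 0, 0, 0, 0, 0, 0, 0, 0, 0, 0, 0.3, 0, 0, 0, 0, 0, 0, 0.3, 0, 0, -0.04, 0, 0, 0, 0.3, 0, 0, -0.08, 0, 0, 0, 0.3, 0, 0, -0.13, 0, 0, 0, 0.3, 0, 0, -0.18, 0, 0, 0, 0.3]

```text
time: 30.55
tool_pos: [0.6328, 0.0711, 0.2195]
tcp_rot: [0.037, -3.14, 0.001]
wrist_force: [1.9, 0.1, 0.2]
width: 0.65
grip_force: 0.0
```

Call:
jog_arm:
  deltas: [0.03, 0.04, -0.18, 0, 0, 0, 0.3, 0.05, 0.08, -0.18, 0, 0, 0, 0.3, 0.07, 0.12, -0.04, 0, 0, 0, 0.3, 0.09, 0.16, -0.04, 0, 0, 0, 0.3, 0.1, 0.2, -0.04, 0, 0, 0, 0.3, 0.11, 0.24, -0.04, 0, 0, 0, 0.3, 0.12, 0.28, -0.04, 0, 0, 0, 0.3, 0.12, 0.3, -0.04, 0, 0, 0, 0.3]

```text
time: 31.35
tool_pos: [0.5047, 0.3701, 0.258]
tcp_rot: [0.038, -3.14, 0.001]
wrist_force: [0.6, 0.0, -0.0]
width: 0.652
grip_force: 0.0
```

```bash
python3 g.py .633 .0703 .0398 91.4; python3 - <<'E'
from h import *
t=read_camera("top"); s=read_camera("side")
pads=dict(tin=(.4353,.0654,.05),jar=(.5013,.0674,.098),drop=(.5671,.0681,.096),vial=(.633,.0703,.06))
for cam,c in(("top",t),("side",s)):
    hsv=cv2.cvtColor(c["color"],cv2.COLOR_BGR2HSV)
    for n,P in pads.items():
        m=cv2.inRange(hsv,(0,0,0),(180,255,50)) if n=="drop" else cv2.inRange(hsv,(0,0,110 if n!="tin" else 100),(180,70,255))
        u=proj(c,P)[0]; k=np.zeros_like(m); cv2.circle(k,tuple(int(round(v)) for v in u),14 if n!="drop" else 9,255,-1)
        _,l,st,ce=cv2.connectedComponentsWithStats(m&k)
        i=1+st[1:,4].argmax() if len(st)>1 else 0
        print(cam,n,"expect",u.round(1),"seen",ce[i].round(1),"box",st[i].tolist(),"xy",ray(c,ce[i],P[2]).round(4)[0] )
E
```

```text
t 31.35 pos [0.5047 0.3701 0.258 ] w 0.652 q [ 0.59  0.17  1.7  -0.    1.27 -1.  ]
d [-0.1211 -0.3027  0.2183] rot [-0.04 -0.05 -0.  ]
world x,y,z axes in tool: [[-1.0, -0.024, -0.001], [-0.024, 1.0, -0.001], [0.001, -0.001, -1.0]]
top tin expect [209.  259.5] seen [209.6 259.4] box [200, 250, 20, 20, 313] xy [0.4356 0.064  0.05  ]
top jar expect [206.5 229.6] seen [206.7 229.9] box [199, 223, 17, 15, 200] xy [0.5006 0.0669 0.098 ]
top drop expect [207.9 202.2] seen [210.2 206.2] box [207, 202, 8, 9, 63] xy [0.5577 0.0622 0.096 ]
top vial expect [210.7 179.4] seen [210.9 179.9] box [206, 175, 11, 11, 94] xy [0.6318 0.0698 0.06  ]
side tin expect [186.4 205.9] seen [185.5 202.9] box [172, 192, 29, 24, 448] xy [0.4392 0.0794 0.05  ]
side jar expect [213.3 178.8] seen [212.9 178.2] box [199, 166, 29, 28, 525] xy [0.5018 0.0702 0.098 ]
side drop expect [239.9 173.4] seen [239.7 178.3] box [237, 174, 6, 9, 31] xy [0.5542 0.0455 0.096 ]
side vial expect [264.4 181.6] seen [263.5 180. ] box [250, 168, 29, 26, 466] xy [0.6359 0.079  0.06  ]
```

All four sit within about 2 mm of their pad centres. The top view shows the lids round, and the dropper's tip is where it should be in both views. The arm is clear, so I hand in.

```bash
python3 -c "
from workcell import finish_job
print(finish_job())"
```

```text
the job is handed in; nothing more can be done
None
```

The four containers now stand upright on the other rack in reverse order (near to far: tin, jar, dropper, vial), each within about 2 mm of its pad centre by camera, and the job was handed in at about 31 s.

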